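Press the rocker to dispense two battery cells

TASK

Get the two battery cells out of the desk dispenser: first push the yellow catch tray fully home under the mouth of the chute, then press the orange pad of the rocking lever right down and keep it down until both cells have rolled into the tray, then let go so that the red gate drops shut again. Work with the fingertips only: let the cells roll by themselves without touching or lifting them, and leave the other things on the desk where they are.

Things in the scene. Friction and masses are not known exactly. Their poses are not given: they have to be found in the camera images.
- dispenser: Teal plastic cell dispenser, fixed. Origin on the desk below the middle of the gate; x points up the chute, away from the tray; y to the lever pad; z up. Chute 54 mm wide inside, open on top, slopes 14 degrees from x = +50 mm down to its mouth at x = -45 mm, 26 mm high; walls up to 72 mm high. Tray rails 10 mm high, inner faces at y = -35 and +35 mm, from x = -45 to -180 mm.
- rocker (a joint): Tilt of the orange rocking lever (rad): 0 at rest with the red gate down, 0.40 with the pad right down at its stop. Its axle lies along the dispenser's x at y = +72 mm, z = 66 mm (cheeks 72 mm high). A spring returns it to 0 when let go; pressing the pad takes about 3 N at first, 4 to 5 N at the stop. The cells pass under the gate from about 0.28 upwards.
- pad_top (a point): Centre of the top face of the lever's orange press pad (38 x 38 mm, 8 mm thick), moving with it. At rest it faces straight up, 76 mm above the desk at x = 0, y = +150 mm of the dispenser, with free space under it; over the full travel it sinks 31 mm and shifts about 2 mm towards the axle.
- tray (a joint): How far the yellow catch tray is pulled out of its home (m): 0 = fully home against its stop under the chute's mouth, 0.065 = furthest out. It slides along the dispenser's x (home is towards +x), with about 1.2 N of friction, and stays where it is left.
- tray_face (a point): Middle of the outer front face of the catch tray, the face to push on towards the dispenser's +x: 66 mm wide along y, from 4 to 42 mm above the desk; this point is 26 mm above the desk. The tray's axes are those of the dispenser.
- tray_in (a point): Centre of the catch tray's inner floor, 8 mm above the desk; axes as the dispenser's. The floor is 53 mm (x) by 58 mm (y) between walls; front wall 38 mm, side walls 26 mm high, low sill of 8 mm on the chute's side.
- cell_a: Blue battery cell, 14.5 mm in diameter and 50 mm long with a copper end, origin at its centre, length along its y. It lies across the chute against the gate, free to roll.
- cell_b: Green battery cell like cell_a, lying just above it in the chute.
- cube: Frosted glass paperweight cube, 50 mm; origin at the centre of its underside. Bystander.
- cap_a: Black rubber thumb cap, 25 mm across and 14 mm high; origin under its centre. Bystander.
- cap_b: Second black thumb cap, like cap_a. Bystander.
- shell: Navy console carrying shell, 120 mm (x) by 270 mm (y), 46 mm high; origin under its centre. Bystander.
- dock: White plastic dock, 55 mm (x) by 175 mm (y), 105 mm high; origin under its centre. Bystander.

How it is judged (in metres and radians):
On the way, in this order (a step that is already met when the one before it is completed fails the run):
1. the catch tray is fully home while the gate is still down (value of joint tray below 0.005 m and value of joint rocker below 0.08 rad), for 0.1 s.
2. the lever is tilted, lifting the gate, with the tray home (value of joint rocker above 0.12 rad and value of joint tray below 0.006 m).
3. both cells have rolled into the tray (x of cell_a in the frame of tray_in between -0.027 and 0.027 m and y of cell_a in the frame of tray_in between -0.03 and 0.03 m and z of cell_a in the frame of tray_in between -0 and 0.024 m and x of cell_b in the frame of tray_in between -0.027 and 0.027 m and y of cell_b in the frame of tray_in between -0.03 and 0.03 m and z of cell_b in the frame of tray_in between -0 and 0.024 m and value of joint tray below 0.006 m), for 0.2 s.
At the end, for the whole second after the job is handed in: Both cells lie at rest inside the catch tray (centres within 27 mm along and 30 mm across of the middle of its floor and at most 24 mm above it), the tray is within 6 mm of fully home, and the lever is back at rest (under 0.04 rad) with the gate shut (all of step 3 and value of joint rocker below 0.04 rad and linear speed of each of cell_a, cell_b below 0.02 m/s); the robot touches nothing.
It fails at once if the gate is lifted while the tray is not home (value of joint rocker above 0.15 rad and value of joint tray above 0.01 m).
It fails at once if a cell is touched by the robot (contact force between any of the fingers, the arm and cell_a above 0.5 N or contact force between any of the fingers, the arm and cell_b above 0.5 N).
It fails at once if a cell is lifted (height (world z) of any of cell_a, cell_b above 0.085 m).
It fails at once if another thing on the desk is moved by more than 20 mm or lifted (distance of any of cube, cap_a, cap_b, shell, dock from where it was at the start of the episode above 0.02 m).
It also fails if it takes over 48 s, if anything falls off the work surface, if the arm or the gripper's body presses on something with over 40 N, if the wrist force passes 120 N, or if a joint passes its speed limit or range.

ROBOT

A 6-joint arm with a two-finger parallel gripper is mounted at the origin on the work surface. World frame = base frame: x ahead of the robot, y to its left, z up, the work surface at z = 0. Lengths are in m, angles in degrees, forces in N, time in s.
With the tool pointing down it reaches from about 0.3 to 0.75 m from the base axis. Payload 8.5 kg.
Tool frame: the origin (TCP) lies at the very end of the fingers, on their centre line; the grasp point (between the pads) lies 19 mm behind it; z points along the fingers, y is the line along which they close (so a half turn about z gives the same grasp; the last joint's range is limited). The gripper opens to 85 mm and grips with 20 to 120 N. Pads are 22 mm wide; open, the fingers measure 114 mm over their backs; the gripper's body (76 mm by 85 mm) begins 54 mm behind the grasp point. The pads swing forward as they close: fully open they stand 13 mm farther back than shut.
Start: joints at [61.748, 21.807, 74.336, -0, 83.858, -12.336], TCP at [0.151, 0.529, 0.195] pointing down, gripper open.
Joint ranges: [-178.18, 178.18], [-50.72, 133.34], [12.68, 142.11], [-81.47, 261.47], [9.98, 163.14], [-165.26, 165.26]. Speed limits (degrees/s): [136.94, 136.94, 180, 180, 180, 180].

INTERFACE

Orientations are given as a 3x3 rotation matrix whose columns are the frame's x, y, z axes.
In Python, from rig import env, imaging gives the robot as it stands. The module is installed in compiled form; this text tells all that it offers.
- The arm moves only by the tool arm_command, never from a script. Its arguments are lists of equal length, an entry for each row: "turn": the turn, a rotation vector about the tool's x, y, z in units of 5 degrees (1.0 is 5 degrees), a list of three; "xyz": the shift along the tool's x, y, z in units of 50 mm (1.0 is 50 mm), a list of three; "claw": the finger opening in mm, from 0 to 85.4. A call has 1 to 12 rows; each row shifts and turns the commanded pose from where the row before left it, along the tool's axes as they then stand; what a row does not reach is not made up. A row lasts 1/10 s, in which the tool goes at most 50 mm and 8.59 degrees, less where a joint would pass 70% of its speed; a pose out of reach is approached as far as the arm can. A call is refused whole if a number of a shift passes 1 or a number of a turn 1, either way. A call with a gripper value outside its range is refused whole. The fingers move at their own pace and stop on an object; "squeeze" is the grip in N (left out, the last holds). Time passes only in rows, so rows that do not move let the fingers close. It gives the time, the measured TCP pose, the force, the opening and the grip force at its end, in the units of the state.
- env.observe(): the state, without advancing time (a new reading comes with each control period).
- imaging.get_image(name): name is "side" or "top"; returns (picture, depth): 384x512x3 uint8, blue, green, red; 384x512 float32, m along the optical axis (not along the pixel's ray), 0 where there is no reading.
- imaging.camera_info(name): a dict with "camera_matrix" (3x3 intrinsics, pixels), "k1" (the pictures are not rectified: a ray, as slopes to the right and down, at radius r is drawn at 1 + k1 r^2 times it, then the intrinsics apply), "rvec" (rotation vector, rad) and "tvec" (3), from world to camera coordinates, as OpenCV has them. Camera axes: x right, y down, z forward; pixel columns grow to the right and rows downward; lengths in m; the calibration is good to about 2 mm. A picture is of the moment at which its call begins. camera_info takes no time and is no camera call.
- env.close_job(): hands the job in; it is judged then, once.
The state is a dict: "time_s": time; "q": joint angles; "qvel": joint speeds; "joint_efforts": joint torques, N m; "position": TCP position; "tool_rot": TCP orientation; "ft_force": force on the tool from outside, world axes, zero at the start; "wrist_torque": the same for the moment, N m; "grip_width": finger opening in m; "gripper_force": force on a finger pad.
Only numpy, scipy, OpenCV 4.12 (cv2) and the standard library are available. Lean on these libraries where they do the work, as an engineer would, in place of code of your own. Each camera call takes 0.05 s, during which the arm holds its last target. There are 200 camera calls.

## Working session

There is one attempt and no reset: what is moved stays moved. The work goes in short steps, Python scripts to look and compute and a tool call to move; the robot and the scene stay as the last step left them, time stands still between calls to the robot, and variables do not carry over. Pictures are saved under pics/ and viewed, at most 10 in all, crops included, and the job is handed in when it is done.

Besides the shell and the picture viewer there is one more tool, called after ">>>" by a JSON object that holds its "api" and its "payload". arm_command: Moves the arm, as the interface text tells. Its arguments: {"type":"object","properties":{"turn":{"type":"array"},"xyz":{"type":"array"},"claw":{"type":"array"},"squeeze":{"type":"number"}},"required":["turn","xyz","claw"]}

```bash
mkdir -p pics && cat > h.py <<'E'
import numpy as np, cv2
from rig import env, imaging
def cloud(name):
    im,d=imaging.get_image(name); c=imaging.camera_info(name)
    K=np.array(c["camera_matrix"]);R=cv2.Rodrigues(np.array(c["rvec"],float))[0];t=np.array(c["tvec"],float).ravel()
    v,u=np.mgrid[0:384,0:512].astype(np.float32)
    p=cv2.undistortPoints(np.stack([u.ravel(),v.ravel()],1)[:,None],K,np.array([c["k1"],0,0,0,0.]))[:,0]
    P=np.c_[p,np.ones(len(p))]*d.reshape(-1,1)
    W=((P-t)@R).reshape(384,512,3); W[d<=0]=np.nan
    return im,W
E
python3 - <<'E'
from h import *
a,Wa=cloud("top");b,Wb=cloud("side")
np.savez("c0.npz",a=a,Wa=Wa,b=b,Wb=Wb)
cv2.imwrite("pics/top.png",a);cv2.imwrite("pics/side.png",b)
s=env.observe();print(s["position"],np.round(s["tool_rot"],3),s["time_s"])
E
```

```text
[0.1506691  0.52862937 0.19408772] [[-0.962  0.274 -0.001]
 [ 0.274  0.962 -0.001]
 [ 0.    -0.001 -1.   ]] 0.1
```

View pics/top.png

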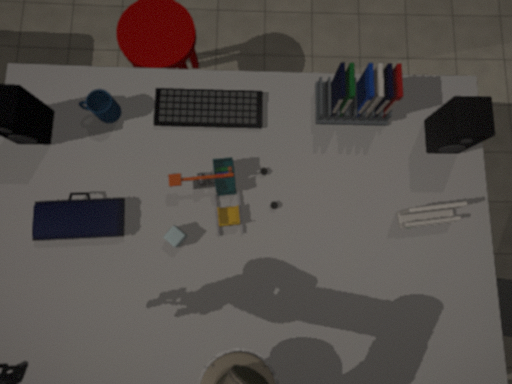

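View pics/side.png

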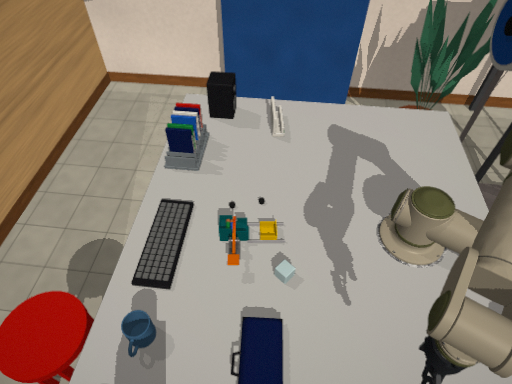

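The top view shows the dispenser at (225,176), tray at (229,216), orange pad at (175,180), cube at (174,236) and caps at (264,171) and (274,205). The side view agrees. Next I measure the tray and pad.

```bash
python3 - <<'E'
from h import *
z=np.load("c0.npz")
for im,W,n in((z["a"],z["Wa"],"top"),(z["b"],z["Wb"],"side")):
    h=cv2.cvtColor(im,cv2.COLOR_BGR2HSV);H,S,V=[h[...,i].astype(int) for i in range(3)]
    wk=(abs(W[...,0]-.5)<.35)&(abs(W[...,1])<.35)&(W[...,2]<.2)&(W[...,2]>-.02)
    for nm,m in dict(yellow=(H>19)&(H<35)&(S>150)&(V>60),orange=(H<16)&(S>150)&(V>60),teal=(H>75)&(H<100)&(S>100),cube=(H>75)&(H<110)&(S>15)&(S<=90)&(V>110),black=(V<40)&(S<120)).items():
        m=m&wk
        k,l,st,c=cv2.connectedComponentsWithStats(m.astype(np.uint8))
        for i in range(1,k):
            if st[i,4]<12: continue
            P=W[l==i]; r=cv2.minAreaRect(P[:,:2].astype(np.float32)*1000)
            print(n,nm,st[i].tolist(),"med",np.round(np.median(P,0),3),"z",np.round(np.percentile(P[:,2],[5,95]),3),"rect",np.round(r[0]),np.round(r[1]),round(r[2],1))
    # pad: orange end beyond
    m=(H<16)&(S>150)&(V>60)&wk
    P=W[m]; far=P[P[:,1]>P[:,1].max()-.034]; print(n,"pad",far.mean(0).round(4),far.min(0).round(3),far.max(0).round(3))
def crop(im,x,y,w,h,f): return cv2.resize(im[y:y+h,x:x+w],None,fx=f,fy=f,interpolation=cv2.INTER_CUBIC)
A=crop(z["a"],155,145,130,110,4);A=cv2.convertScaleAbs(A,alpha=2);cv2.imwrite("pics/topc.png",A)
E
```

```text
top yellow [218, 206, 22, 20, 338] med [0.517 0.042 0.009] z [0.004 0.041] rect [517.  43.] [57. 62.] 7.2
top orange [169, 172, 65, 14, 264] med [0.627 0.165 0.073] z [0.065 0.079] rect [633. 127.] [ 32. 195.] 10.3
top teal [222, 160, 10, 7, 36] med [0.681 0.051 0.048] z [0.044 0.05 ] rect [680.  53.] [17. 30.] 10.2
top teal [225, 178, 10, 14, 58] med [0.617 0.04  0.031] z [0.027 0.038] rect [616.  39.] [37. 27.] 23.2
top cube [165, 227, 18, 18, 110] med [0.449 0.204 0.05 ] z [0.047 0.054] rect [450. 206.] [39. 40.] 50.5
top black [154, 113, 108, 15, 641] med [0.823 0.143 0.018] z [0.014 0.024] rect [832. 121.] [ 36. 354.] 0.2
top black [226, 116, 13, 3, 20] med [0.846 0.046 0.02 ] z [0.017 0.023] rect [843.  41.] [40. 12.] 89.5
top black [214, 160, 11, 8, 34] med [0.683 0.078 0.048] z [0.045 0.062] rect [679.  74.] [17. 31.] 13.1
top black [261, 169, 6, 5, 20] med [ 0.665 -0.066  0.014] z [0.01  0.016] rect [665. -66.] [16. 12.] 47.1
top black [272, 203, 5, 5, 18] med [ 0.555 -0.101  0.012] z [0.008 0.015] rect [ 555. -101.] [11. 14.] 47.0
top pad [0.6185 0.2069 0.0765] [0.6  0.19 0
[... 255 characters left out ...]
9, 215, 13, 26, 259] med [0.673 0.09  0.052] z [0.009 0.072] rect [669.  59.] [ 46. 133.] 11.9
side teal [236, 218, 13, 23, 248] med [0.61  0.059 0.033] z [0.008 0.055] rect [609.  72.] [42. 95.] 11.5
side cube [275, 260, 20, 24, 307] med [0.451 0.214 0.047] z [0.012 0.052] rect [444. 196.] [82. 51.] 59.5
side black [259, 199, 5, 5, 22] med [ 0.555 -0.095  0.011] z [0.003 0.016] rect [556. -98.] [16. 24.] 4.9
side black [159, 202, 34, 87, 351] med [0.82  0.18  0.017] z [0.013 0.021] rect [831. 125.] [358.  36.] 89.9
side black [230, 203, 5, 5, 20] med [ 0.665 -0.063  0.012] z [0.002 0.016] rect [665. -64.] [20. 15.] 82.4
side pad [0.6187 0.2109 0.0755] [0.6   0.194 0.07 ] [0.637 0.227 0.081]
```

View pics/topc.png

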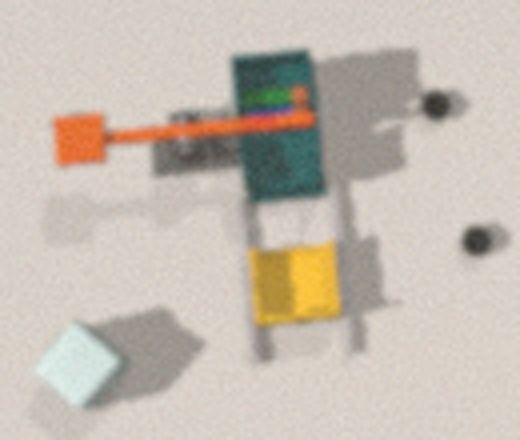

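>>> {"api": "arm_command", "payload": {"turn": [[0,0,-0.78],[0,0,-0.78],[0,0,-0.78],[0,0,-0.78],[0,0,-0.78],[0,0,-0.78],[0,0,0]], "xyz": [[0,0,0],[0,0,0],[0,0,0],[0,0,0],[0,0,0],[0,0,0],[0,0,0]], "claw": [0,0,0,0,0,0,0]}}

```text
time_s: 0.8
position: [0.1507, 0.5287, 0.1943]
tool_rot: [[-0.991, -0.131, -0.0], [-0.131, 0.991, -0.001], [0.0, -0.001, -1.0]]
ft_force: [-1.2, 1.1, -0.7]
grip_width: -0.0002
gripper_force: 0.0
```

>>> {"api": "arm_command", "payload": {"turn": [[0,0,0],[0,0,0],[0,0,0],[0,0,0],[0,0,0],[0,0,0],[0,0,0],[0,0,0],[0,0,0],[0,0,0],[0,0,0],[0,0,0]], "xyz": [[-0.38,-0.88,0],[-0.38,-0.88,0],[-0.38,-0.88,0],[-0.38,-0.88,0],[-0.38,-0.88,0],[-0.38,-0.88,0],[-0.38,-0.88,0],[-0.38,-0.88,0],[-0.38,-0.88,0],[-0.38,-0.88,0],[-0.38,-0.88,0],[-0.38,-0.88,0]], "claw": [0,0,0,0,0,0,0,0,0,0,0,0]}}

```text
time_s: 2.0
position: [0.4462, 0.0331, 0.1947]
tool_rot: [[-0.992, -0.128, 0.0], [-0.128, 0.992, 0.0], [-0.0, 0.0, -1.0]]
ft_force: [0.5, 1.3, -0.7]
grip_width: -0.0001
gripper_force: 0.0
```

```bash
python3 - <<'E'
from h import *
z=np.load("c0.npz");im,W=z["a"],z["Wa"]
h=cv2.cvtColor(im,cv2.COLOR_BGR2HSV);H,S,V=[h[...,i].astype(int) for i in range(3)]
P=W[(H<16)&(S>150)&(V>60)&(abs(W[...,1]-.1)<.15)&(abs(W[...,0]-.63)<.1)]
Q=P[(P[:,1]<.185)&(P[:,1]>.05)]
v=cv2.fitLine(Q[:,:2].astype(np.float32),cv2.DIST_HUBER,0,.01,.01).ravel();print(v,np.degrees(np.arctan2(v[0],v[1])))
s=env.observe();print(s["position"],np.round(s["tool_rot"],3),s["time_s"],s["ft_force"],s["grip_width"])
E
```

```text
[ 0.12082531 -0.9926738   0.62971675  0.11194276] 173.06026
[0.44622844 0.03311384 0.1946539 ] [[-0.992 -0.128  0.   ]
 [-0.128  0.992  0.   ]
 [-0.     0.    -1.   ]] 2.0 [ 0.50240748  1.26828058 -0.68197476] -7.882415747159433e-05
```

>>> {"api": "arm_command", "payload": {"turn": [[0,0,0],[0,0,0],[0,0,0],[0,0,0],[0,0,0],[0,0,0],[0,0,0],[0,0,0],[0,0,0],[0,0,0],[0,0,0]], "xyz": [[0,0,0.6],[0,0,0.6],[0,0,0.6],[0,0,0.6],[0,0,0.6],[0,0,0.5],[0,0,0],[-0.12,0,0],[-0.12,0,0],[-0.12,0,0],[-0.12,0,0]], "claw": [0,0,0,0,0,0,0,0,0,0,0]}}

```text
time_s: 3.1
position: [0.4706, 0.0382, 0.0205]
tool_rot: [[-0.991, -0.13, 0.002], [-0.13, 0.991, -0.0], [-0.002, -0.001, -1.0]]
ft_force: [0.6, -0.3, -0.1]
grip_width: 0.0
gripper_force: 0.0
```

>>> {"api": "arm_command", "payload": {"turn": [[0,0,0],[0,0,0],[0,0,0],[0,0,0],[0,0,0],[0,0,0]], "xyz": [[-0.08,0,0],[-0.08,0,0],[-0.08,0,0],[-0.08,0,0],[-0.08,0,0],[-0.08,0,0]], "claw": [0,0,0,0,0,0]}}

```text
time_s: 3.7
position: [0.4935, 0.0414, 0.0196]
tool_rot: [[-0.991, -0.13, -0.0], [-0.13, 0.991, 0.0], [0.0, 0.0, -1.0]]
ft_force: [-0.3, -0.5, 0.2]
grip_width: 0.0002
gripper_force: 0.0
```

```bash
python3 - <<'E'
from h import *
a,Wa=cloud("top");b,Wb=cloud("side")
f=lambda im,x,y,w,h,s:cv2.resize(im[y:y+h,x:x+w],None,fx=s,fy=s,interpolation=cv2.INTER_CUBIC)
A=cv2.convertScaleAbs(f(a,160,145,100,100,4),alpha=2);B=f(b,215,190,100,100,4)
cv2.imwrite("pics/p1.png",np.hstack([A,B]))
E
```

```text
(no output)
```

View pics/p1.png

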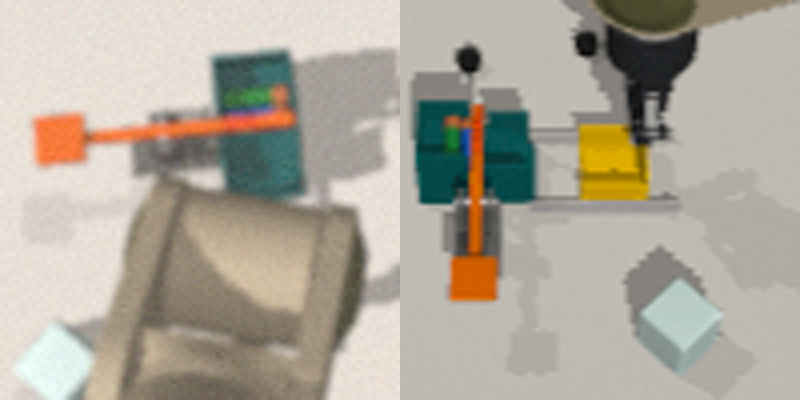

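The side crop shows the fingers at about (645,125) by the tray's front edge, gate down. I'll check how far the tray has moved.

```bash
cat > tr.py <<'E'
from h import *
def yel(im,W):
    h=cv2.cvtColor(im,cv2.COLOR_BGR2HSV);H,S,V=[h[...,i].astype(int) for i in range(3)]
    m=(H>19)&(H<35)&(S>150)&(V>60)&(abs(W[...,0]-.55)<.12)&(abs(W[...,1]-.04)<.08)
    P=W[m];x=P[:,:2]@[.991,.13];y=P[:,:2]@[-.13,.991]
    return len(P),np.percentile(x,[2,50,98]).round(4),np.percentile(y,[2,98]).round(4)
if __name__=="__main__":
    z=np.load("c0.npz");print(yel(z["b"],z["Wb"]))
    b,W=cloud("side");print(yel(b,W));cv2.imwrite("pics/s_last.png",b)
    s=env.observe();p=s["position"];print(p@[.991,.13,0],p@[-.13,.991,0],s["ft_force"])
E
python3 tr.py
```

```text
(321, array([0.4905, 0.5172, 0.5468]), array([-0.057 ,  0.0105]))
(297, array([0.4908, 0.5199, 0.5468]), array([-0.0558,  0.0101]))
0.4943328411692383 -0.02313845829912504 [-0.23192921  0.47668353 -0.22251453]
```

```bash
python3 - <<'E'
from h import *
b=cv2.imread("pics/s_last.png");cv2.imwrite("pics/p2.png",cv2.resize(b[200:250,250:300],None,fx=11,fy=11,interpolation=cv2.INTER_NEAREST))
b,W=cloud("side")
print(np.round(W[218:244:2,272:284:2]*1000).astype(float)[...,0].astype(int));print(np.round(W[218:244:2,272:284:2]*1000)[...,2].astype(int))
E
```

```text
[[507 499 492 486 479 469]
 [506 499 492 486 479 469]
 [505 498 492 485 479 472]
 [505 497 491 485 478 468]
 [504 497 490 482 474 467]
 [503 496 489 481 474 467]
 [503 495 488 481 473 466]
 [502 495 488 480 473 466]
 [501 494 487 480 472 465]
 [501 494 487 479 472 465]
 [500 493 486 479 471 464]
 [499 492 485 478 471 464]
 [499 492 485 477 470 463]]
[[  2 115 108 159 114   0]
 [  3 100 142 151 145  -2]
 [ 26 145 148 147 151 144]
 [ 15 124 142 145 141  10]
 [ 10  60  65   2  -4  -2]
 [ 10   8  42  -1   0   6]
 [ 10   5  37   3   0   0]
 [  9  11  32   1   1  -1]
 [  8   9  27  -5   2  -2]
 [ 28  28  30   2  -2  -3]
 [ 18  17  13   2  -1  -4]
 [ 12   9  14   6  10   8]
 [  1   0  -1   2   5   1]]
```

View pics/p2.png

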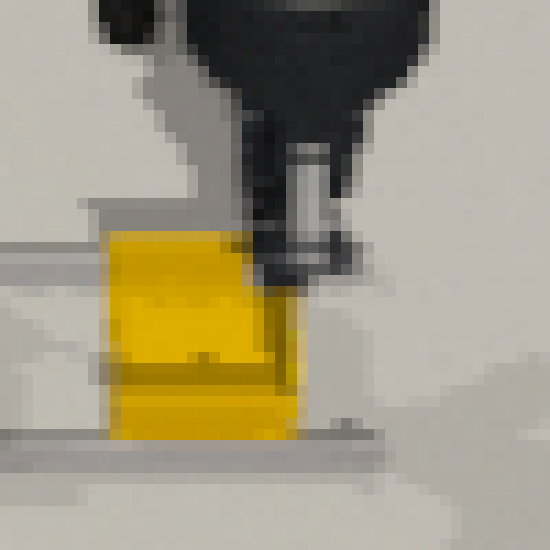

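```bash
python3 - <<'E'
from h import *
c=imaging.camera_info("side");s=env.observe();p=s["position"]
R=cv2.Rodrigues(np.array(c["rvec"],float))[0];print("cam",-R.T@np.array(c["tvec"]).ravel())
Q=np.array([p,p+[0,0,.06],p+[0,0,.1],p+[0,0,.15],[.4885,.0397,.042]])
print(p,cv2.projectPoints(Q,np.array(c["rvec"],float),np.array(c["tvec"],float),np.array(c["camera_matrix"]),np.array([c["k1"],0,0,0.]))[0][:,0].round(1))
E
```

```text
cam [0.49906611 0.77898921 1.07659601]
[0.49313847 0.04137343 0.01953544] [[274.6 230. ]
 [275.6 220.2]
 [276.2 213.2]
 [277.1 203.9]
 [276.3 226.2]]
```

```bash
python3 - <<'E'
from h import *
b,W=cloud("side")
h=cv2.cvtColor(b,cv2.COLOR_BGR2HSV)
for r in range(208,240,1):
    print(r,[(tuple(np.round(W[r,c,1:]*1000).astype(int).tolist()),int(h[r,c,2])) for c in (272,274,276,278,280,282)])
E
```

```text
208 [((76, 190), 33), ((79, 194), 33), ((80, 196), 34), ((79, 197), 36), ((80, 198), 40), ((77, 196), 38)]
209 [((58, 162), 29), ((76, 185), 35), ((78, 189), 38), ((80, 192), 37), ((80, 193), 35), ((77, 191), 37)]
210 [((62, 161), 60), ((60, 159), 27), ((79, 185), 35), ((82, 190), 37), ((77, 184), 36), ((78, 187), 58)]
211 [((63, 157), 37), ((63, 159), 24), ((79, 180), 37), ((83, 186), 35), ((79, 182), 34), ((56, 154), 40)]
212 [((61, 149), 32), ((58, 146), 23), ((81, 177), 38), ((80, 177), 35), ((80, 178), 38), ((60, 153), 33)]
213 [((52, 132), 45), ((60, 144), 24), ((82, 173), 55), ((77, 168), 131), ((82, 175), 44), ((59, 146), 78)]
214 [((53, 128), 43), ((60, 138), 24), ((82, 168), 51), ((79, 164), 80), ((80, 167), 43), ((55, 136), 135)]
215 [((56, 127), 43), ((57, 129), 24), ((85, 167), 89), ((82, 164), 157), ((83, 166), 33), ((58, 134), 145)]
216 [((57, 123), 62), ((58, 124), 32), ((82, 157), 91), ((82, 159), 158), ((85, 164), 32), ((57, 128), 144)]
217 [((63, 124), 63), ((60, 121), 23), ((60, 122), 95), ((87, 159), 158), ((59, 123), 34), ((-36, -1), 170)]
218 [((-26, 0), 102), 
[... 1703 characters left out ...]
1, 8), 155), ((61, 24), 171), ((43, -2), 176), ((42, -1), 175), ((42, 0), 176)]
235 [((71, 30), 187), ((-9223372036854775808, -9223372036854775808), 187), ((67, 27), 160), ((46, -3), 175), ((48, 0), 175), ((45, -2), 176)]
236 [((78, 34), 207), ((74, 29), 208), ((75, 32), 205), ((52, -1), 176), ((50, -2), 177), ((47, -6), 175)]
237 [((73, 20), 195), ((75, 24), 196), ((74, 25), 202), ((57, 0), 175), ((58, 2), 176), ((56, 2), 177)]
238 [((74, 16), 193), ((72, 14), 194), ((76, 21), 190), ((60, -1), 175), ((61, 1), 153), ((57, -3), 153)]
239 [((72, 6), 195), ((71, 6), 208), ((71, 8), 179), ((66, 1), 124), ((63, -3), 122), ((65, 2), 122)]<stdin>:5: RuntimeWarning: invalid value encountered in cast
```

>>> {"api": "arm_command", "payload": {"turn": [[0,0,0],[0,0,0],[0,0,0],[0,0,0],[0,0,0]], "xyz": [[0.3,0,0],[0.3,0,0],[0.2,0,0],[0,0,0],[0,0,0]], "claw": [0,0,0,0,0]}}

```text
time_s: 4.45
position: [0.4541, 0.036, 0.0198]
tool_rot: [[-0.992, -0.13, 0.001], [-0.13, 0.992, -0.0], [-0.001, -0.0, -1.0]]
ft_force: [0.7, 0.0, 0.9]
grip_width: -0.0001
gripper_force: 0.0
```

```bash
python3 - <<'E'
from h import *
b,W=cloud("side");s=env.observe();p=s["position"];print(p,s["q"],s["grip_width"])
m=(np.hypot(W[...,0]-p[0],W[...,1]-p[1])<.035)&(W[...,2]>.012)&(cv2.cvtColor(b,cv2.COLOR_BGR2HSV)[...,1]<140)
v,u=np.where(m);print("lowest",np.round(W[m][np.argsort(W[m][:,2])[:12]],3).tolist())
cv2.imwrite("pics/p3.png",cv2.resize(b[190:250,245:315],None,fx=8,fy=8,interpolation=cv2.INTER_NEAREST))
E
```

```text
[0.4543394  0.03604237 0.0197936 ] [-1.04058397e+01  2.55792132e+01  1.03352836e+02  3.03017975e-03
  5.10095195e+01 -1.07884231e+02] -0.00020595146582527295
lowest [[0.485, 0.05, 0.039], [0.485, 0.047, 0.041], [0.441, 0.043, 0.062], [0.459, 0.046, 0.062], [0.462, 0.048, 0.065], [0.463, 0.039, 0.065], [0.463, 0.044, 0.066], [0.459, 0.045, 0.068], [0.452, 0.05, 0.069], [0.449, 0.05, 0.07], [0.463, 0.035, 0.071], [0.463, 0.04, 0.072]]
```

View pics/p3.png

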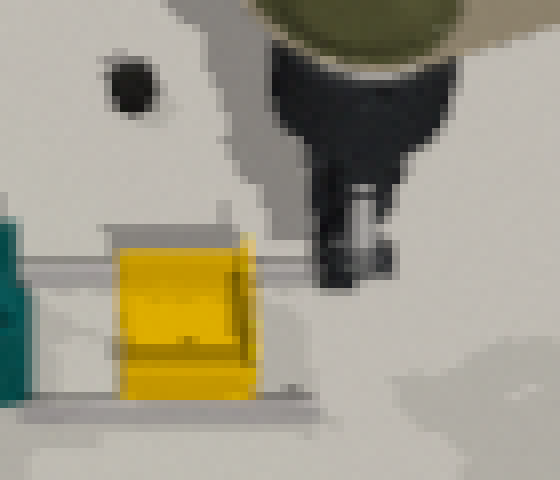

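The picture shows the fingertips ending at about (335,288). Their depth puts the lowest visible finger points around 62 mm, though the reported TCP height is 20 mm, which explains why the tray never moved. The tip really sits about 40 mm higher than reported, so I'll descend step by step while watching the force.

>>> {"api": "arm_command", "payload": {"turn": [[0,0,0],[0,0,0],[0,0,0],[0,0,0],[0,0,0]], "xyz": [[0,0,0.1],[0,0,0.1],[0,0,0.1],[0,0,0.1],[0,0,0]], "claw": [0,0,0,0,0]}}

```text
time_s: 5.0
position: [0.4532, 0.0362, -0.0012]
tool_rot: [[-0.991, -0.13, -0.002], [-0.13, 0.991, 0.0], [0.001, 0.0, -1.0]]
ft_force: [-0.8, -0.7, -0.5]
grip_width: 0.0001
gripper_force: 0.0
```

```bash
cat > tip.py <<'E'
from h import *
b,W=cloud("side");s=env.observe();p=s["position"];print(p,s["ft_force"])
m=(np.hypot(W[...,0]-p[0],W[...,1]-p[1])<.028)&(W[...,2]>.012)&(cv2.cvtColor(b,cv2.COLOR_BGR2HSV)[...,1]<140)
print("lowest",np.round(W[m][np.argsort(W[m][:,2])[:8]],3).tolist())
E
python3 tip.py
```

```text
[ 0.45336675  0.03618905 -0.00077726] [-0.18826381 -0.1385695   0.33316975]
lowest [[0.457, 0.045, 0.037], [0.447, 0.049, 0.045], [0.461, 0.047, 0.045], [0.457, 0.046, 0.045], [0.454, 0.051, 0.046], [0.45, 0.046, 0.046], [0.45, 0.051, 0.046], [0.443, 0.05, 0.047]]
```

Reported height is now 0 with no contact, and the camera puts the tip at about 40 mm, so the offset is confirmed. I'll go 20 mm lower, then push.

>>> {"api": "arm_command", "payload": {"turn": [[0,0,0],[0,0,0],[0,0,0],[0,0,0],[0,0,0]], "xyz": [[0,0,0.1],[0,0,0.1],[0,0,0.1],[0,0,0.1],[0,0,0]], "claw": [0,0,0,0,0]}}

```text
time_s: 5.55
position: [0.4532, 0.0362, -0.0211]
tool_rot: [[-0.991, -0.13, -0.001], [-0.13, 0.991, 0.0], [0.001, 0.0, -1.0]]
ft_force: [-0.5, -0.2, 0.5]
grip_width: -0.0
gripper_force: 0.0
```

>>> {"api": "arm_command", "payload": {"turn": [[0,0,0],[0,0,0],[0,0,0],[0,0,0],[0,0,0],[0,0,0],[0,0,0]], "xyz": [[-0.12,0,0],[-0.12,0,0],[-0.12,0,0],[-0.12,0,0],[-0.12,0,0],[-0.12,0,0],[0,0,0]], "claw": [0,0,0,0,0,0,0]}}

```text
time_s: 6.25
position: [0.4902, 0.0409, -0.0204]
tool_rot: [[-0.991, -0.13, 0.001], [-0.13, 0.991, -0.0], [-0.001, -0.0, -1.0]]
ft_force: [-0.3, -0.4, 0.2]
grip_width: 0.0004
gripper_force: 0.0
```

```bash
python3 tip.py; python3 tr.py
```

```text
[ 0.48967615  0.04085988 -0.02044861] [ 0.61875158 -0.5755089  -0.44220422]
lowest [[0.495, 0.047, 0.015], [0.495, 0.048, 0.023], [0.491, 0.057, 0.029], [0.481, 0.056, 0.031], [0.484, 0.057, 0.031], [0.488, 0.058, 0.032], [0.496, 0.057, 0.06], [0.501, 0.051, 0.062]]
(321, array([0.4905, 0.5172, 0.5468]), array([-0.057 ,  0.0105]))
(326, array([0.5031, 0.5311, 0.561 ]), array([-0.0567,  0.0104]))
0.4902628286105273 -0.0230948341246917 [-0.68418561 -0.26158501  0.40011231]
```

Tray now moves with the fingers (14 mm so far). Pushing on until the stop.

>>> {"api": "arm_command", "payload": {"turn": [[0,0,0],[0,0,0],[0,0,0],[0,0,0],[0,0,0],[0,0,0]], "xyz": [[-0.1,0,0],[-0.1,0,0],[-0.1,0,0],[-0.1,0,0],[-0.1,0,0],[0,0,0]], "claw": [0,0,0,0,0,0]}}

```text
time_s: 6.95
position: [0.515, 0.0441, -0.0203]
tool_rot: [[-0.991, -0.13, 0.001], [-0.13, 0.991, -0.0], [-0.001, -0.0, -1.0]]
ft_force: [-1.3, 1.2, -0.5]
grip_width: -0.0003
gripper_force: 0.0
```

>>> {"api": "arm_command", "payload": {"turn": [[0,0,0],[0,0,0],[0,0,0]], "xyz": [[-0.06,0,0],[-0.06,0,0],[0,0,0]], "claw": [0,0,0]}}

```text
time_s: 7.25
position: [0.5205, 0.0448, -0.0203]
tool_rot: [[-0.991, -0.13, 0.001], [-0.13, 0.991, -0.0], [-0.001, -0.0, -1.0]]
ft_force: [0.4, -0.4, 0.4]
grip_width: 0.0001
gripper_force: 0.0
```

```bash
python3 tr.py
```

```text
(321, array([0.4905, 0.5172, 0.5468]), array([-0.057 ,  0.0105]))
(300, array([0.534 , 0.5613, 0.5903]), array([-0.0561,  0.01  ]))
0.5215291959600303 -0.023238209785605687 [-0.53077273  0.27634297  0.01669223]
```

>>> {"api": "arm_command", "payload": {"turn": [[0,0,0],[0,0,0],[0,0,0]], "xyz": [[-0.05,0,0],[-0.05,0,0],[0,0,0]], "claw": [0,0,0]}}

```text
time_s: 7.6
position: [0.5205, 0.0451, -0.0204]
tool_rot: [[-0.991, -0.131, -0.01], [-0.131, 0.991, -0.001], [0.01, 0.001, -1.0]]
ft_force: [-17.9, -5.9, 14.6]
grip_width: 0.0003
gripper_force: 9.6
```

>>> {"api": "arm_command", "payload": {"turn": [[0,0,0],[0,0,0],[0,0,0]], "xyz": [[-0.04,0,0],[-0.04,0,0],[0,0,0]], "claw": [0,0,0]}}

```text
time_s: 7.9
position: [0.5203, 0.0452, -0.0204]
tool_rot: [[-0.991, -0.132, -0.019], [-0.132, 0.991, -0.002], [0.019, 0.001, -1.0]]
ft_force: [-34.7, -12.2, 27.1]
grip_width: -0.0001
gripper_force: 18.4
```

```bash
python3 tr.py
```

```text
(321, array([0.4905, 0.5172, 0.5468]), array([-0.057 ,  0.0105]))
(304, array([0.5354, 0.5641, 0.5936]), array([-0.056 ,  0.0101]))
0.5214918652042365 -0.022793690083237905 [-34.91191947 -12.38756438  27.01554927]
```

Force jumps at 0.5205 and the tray's back edge is at the chute mouth (0.594 vs 0.595), so the tray is home. Back off, rise, move above the pad.

>>> {"api": "arm_command", "payload": {"turn": [[0,0,0],[0,0,0],[0,0,0],[0,0,0],[0,0,0],[0,0,0],[0,0,0],[0,0,0]], "xyz": [[0.2,0,0],[0.2,0,0],[0.3,0,0],[0,0,-0.8],[0,0,-0.8],[0,0,-0.8],[0,0,-0.8],[0,0,0]], "claw": [0,0,0,0,0,0,0,0]}}

```text
time_s: 8.75
position: [0.4968, 0.0412, 0.1445]
tool_rot: [[-0.991, -0.131, 0.011], [-0.131, 0.991, -0.001], [-0.01, -0.003, -1.0]]
ft_force: [0.4, -0.3, -0.7]
grip_width: 0.0003
gripper_force: 0.0
```

>>> {"api": "arm_command", "payload": {"turn": [[0,0,0],[0,0,0],[0,0,0],[0,0,0],[0,0,0]], "xyz": [[-0.7,0.77,0],[-0.7,0.77,0],[-0.7,0.77,0],[-0.7,0.77,0],[0,0,0]], "claw": [0,0,0,0,0]}}

```text
time_s: 9.25
position: [0.6099, 0.2101, 0.1373]
tool_rot: [[-0.991, -0.135, -0.0], [-0.135, 0.991, 0.001], [0.0, 0.001, -1.0]]
ft_force: [-1.6, -1.2, -0.1]
grip_width: -0.0
gripper_force: 0.0
```

```bash
python3 tr.py; python3 tip.py
```

```text
(321, array([0.4905, 0.5172, 0.5468]), array([-0.057 ,  0.0105]))
(297, array([0.5352, 0.5622, 0.5904]), array([-0.0567,  0.01  ]))
0.6302057584941715 0.12681729961229132 [-0.0185075  -0.42569328  0.8883537 ]
[0.60806067 0.20633798 0.13799402] [ 0.04425554 -0.38403401  0.10029292]
lowest [[0.601, 0.194, 0.073], [0.598, 0.216, 0.073], [0.599, 0.209, 0.074], [0.602, 0.191, 0.074], [0.599, 0.206, 0.075], [0.6, 0.202, 0.075], [0.598, 0.22, 0.075], [0.6, 0.199, 0.075]]
```

>>> {"api": "arm_command", "payload": {"turn": [[0,0,0],[0,0,0],[0,0,0],[0,0,0],[0,0,0],[0,0,0]], "xyz": [[-0.18,0.08,0.2],[0,0,0.4],[0,0,0.4],[0,0,0.4],[0,0,0.3],[0,0,0]], "claw": [0,0,0,0,0,0]}}

```text
time_s: 9.95
position: [0.6155, 0.2096, 0.0521]
tool_rot: [[-0.992, -0.129, -0.005], [-0.129, 0.992, -0.001], [0.005, -0.0, -1.0]]
ft_force: [-0.2, -0.1, -0.1]
grip_width: -0.0001
gripper_force: 0.0
```

```bash
python3 - <<'E'
from h import *
b,W=cloud("side");s=env.observe();p=s["position"];print(p,p@[.991,.13,0],p@[-.13,.991,0],s["ft_force"])
cv2.imwrite("pics/p4.png",cv2.resize(b[190:290,200:300],None,fx=6,fy=6,interpolation=cv2.INTER_NEAREST))
E
```

```text
[0.61631463 0.20990418 0.05370112] 0.6380553397664888 0.12789414216526937 [0.92454951 0.48443545 0.15467423]
```

View pics/p4.png

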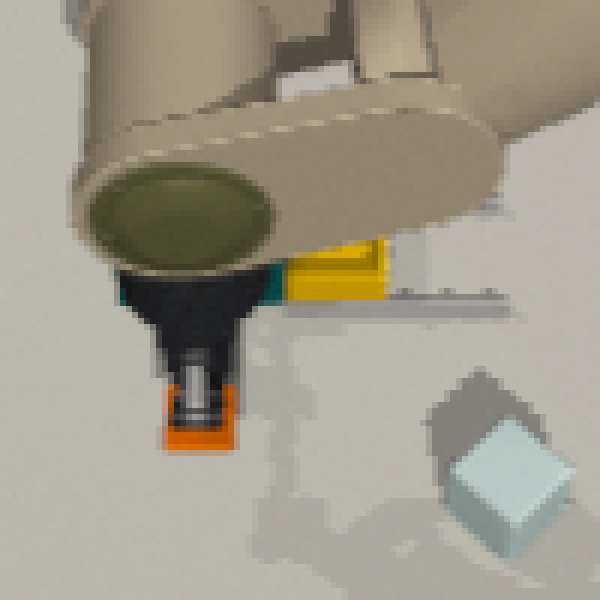

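The fingertips stand over the orange pad (200,415), the tray is against the dispenser at (335,270). Pressing down.

>>> {"api": "arm_command", "payload": {"turn": [[0,0,0],[0,0,0],[0,0,0],[0,0,0],[0,0,0]], "xyz": [[0,0.08,0.15],[0,0,0.15],[0,0,0.15],[0,0,0.15],[0,0,0]], "claw": [0,0,0,0,0]}}

```text
time_s: 10.5
position: [0.6162, 0.2151, 0.0238]
tool_rot: [[-0.991, -0.13, -0.0], [-0.13, 0.991, 0.0], [0.0, 0.0, -1.0]]
ft_force: [0.3, 2.5, 2.9]
grip_width: 0.0002
gripper_force: 1.6
```

>>> {"api": "arm_command", "payload": {"turn": [[0,0,0],[0,0,0],[0,0,0]], "xyz": [[0,0,0.1],[0,0,0.1],[0,0,0]], "claw": [0,0,0]}}

```text
time_s: 10.8
position: [0.6163, 0.2143, 0.0141]
tool_rot: [[-0.992, -0.13, -0.0], [-0.13, 0.992, -0.001], [0.0, -0.001, -1.0]]
ft_force: [0.1, -0.1, 3.4]
grip_width: -0.0
gripper_force: 1.7
```

```bash
cat > pad.py <<'E'
from h import *
b,W=cloud("side");s=env.observe();print(s["position"],s["ft_force"],s["time_s"])
h=cv2.cvtColor(b,cv2.COLOR_BGR2HSV);H,S,V=[h[...,i].astype(int) for i in range(3)]
m=(H<16)&(S>150)&(V>60)&(abs(W[...,0]-.62)<.06)&(W[...,1]>.18)&(W[...,1]<.25)
P=W[m];print("pad n",len(P),"z",np.percentile(P[:,2],[10,50,90,98]).round(3) if len(P) else None)
P=P[P[:,1]>.215];print("outer z",np.percentile(P[:,2],[50,90]).round(3) if len(P) else None)
cv2.imwrite("pics/s_last.png",b)
E
python3 pad.py
```

```text
[0.61633547 0.2144047  0.01447435] [-0.20589925 -1.66921801  3.50038399] 10.85
pad n 27 z [0.046 0.053 0.116 0.125]
outer z [0.066 0.12 ]
```

Contact confirmed (3 N). Continue to the stop.

>>> {"api": "arm_command", "payload": {"turn": [[0,0,0],[0,0,0],[0,0,0],[0,0,0]], "xyz": [[0,0,0.08],[0,0,0.08],[0,0,0.06],[0,0,0]], "claw": [0,0,0,0]}}

```text
time_s: 11.25
position: [0.6168, 0.2146, 0.0053]
tool_rot: [[-0.991, -0.13, 0.002], [-0.13, 0.991, -0.0], [-0.002, -0.001, -1.0]]
ft_force: [-3.9, -2.5, 15.9]
grip_width: 0.0004
gripper_force: 6.6
```

>>> {"api": "arm_command", "payload": {"turn": [[0,0,0],[0,0,0],[0,0,0]], "xyz": [[0,0,0.05],[0,0,0.05],[0,0,0]], "claw": [0,0,0]}}

```text
time_s: 11.55
position: [0.6173, 0.2143, 0.0039]
tool_rot: [[-0.991, -0.13, 0.005], [-0.13, 0.991, -0.001], [-0.005, -0.001, -1.0]]
ft_force: [-12.9, -6.0, 40.2]
grip_width: -0.0003
gripper_force: 17.3
```

At the stop with too much force; ease off a bit and hold.

>>> {"api": "arm_command", "payload": {"turn": [[0,0,0],[0,0,0],[0,0,0],[0,0,0],[0,0,0],[0,0,0],[0,0,0],[0,0,0],[0,0,0],[0,0,0],[0,0,0],[0,0,0]], "xyz": [[0,0,-0.09],[0,0,0],[0,0,0],[0,0,0],[0,0,0],[0,0,0],[0,0,0],[0,0,0],[0,0,0],[0,0,0],[0,0,0],[0,0,0]], "claw": [0,0,0,0,0,0,0,0,0,0,0,0]}}

```text
time_s: 12.75
position: [0.6169, 0.2147, 0.0051]
tool_rot: [[-0.991, -0.13, 0.003], [-0.13, 0.991, -0.0], [-0.003, -0.001, -1.0]]
ft_force: [-3.3, -2.3, 17.5]
grip_width: -0.0
gripper_force: 7.7
```

```bash
python3 - <<'E'
from h import *
f=lambda im,x,y,w,h,s:cv2.resize(im[y:y+h,x:x+w],None,fx=s,fy=s,interpolation=cv2.INTER_NEAREST)
a,_=cloud("top");b,W=cloud("side")
cv2.imwrite("pics/p5.png",np.hstack([cv2.convertScaleAbs(f(a,190,145,65,100,6),alpha=2),f(b,210,200,65,100,6)]))
E
```

```text
(no output)
```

View pics/p5.png

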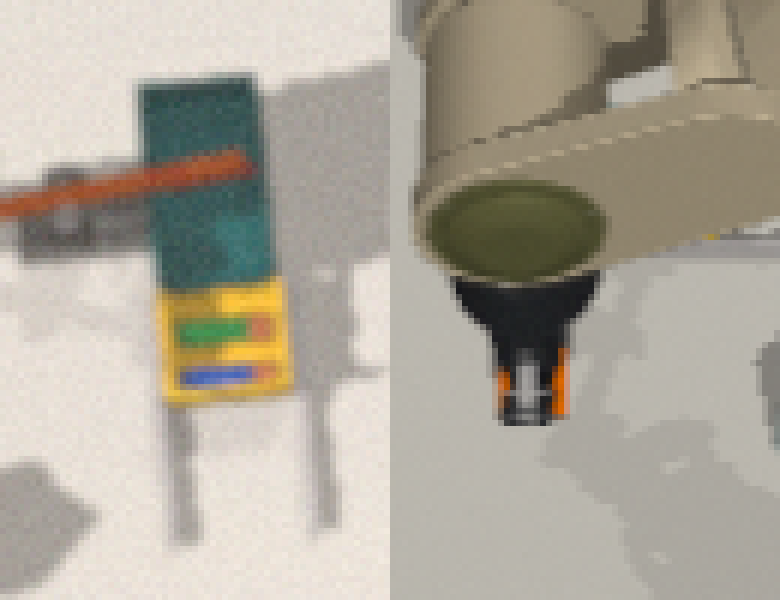

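The top view (left) shows both cells in the home tray: green at (225,330), blue at (228,375). Now I release slowly and rise clear.

>>> {"api": "arm_command", "payload": {"turn": [[0,0,0],[0,0,0],[0,0,0],[0,0,0],[0,0,0],[0,0,0],[0,0,0],[0,0,0],[0,0,0],[0,0,0],[0,0,0],[0,0,0]], "xyz": [[0,0,-0.1],[0,0,-0.15],[0,0,-0.15],[0,0,-0.15],[0,0,-0.15],[0,0,-0.2],[0,0,-0.4],[0,0,-0.6],[0,0,-0.6],[0,0,0],[0,0,0],[0,0,0]], "claw": [0,0,0,0,0,0,0,0,0,0,0,0]}}

```text
time_s: 14.05
position: [0.6156, 0.2144, 0.1269]
tool_rot: [[-0.992, -0.13, -0.002], [-0.13, 0.992, -0.001], [0.002, -0.0, -1.0]]
ft_force: [0.2, 0.1, 0.2]
grip_width: -0.0
gripper_force: 0.0
```

```bash
python3 - <<'E'
from h import *
f=lambda im,x,y,w,h,s:cv2.resize(im[y:y+h,x:x+w],None,fx=s,fy=s,interpolation=cv2.INTER_NEAREST)
a,_=cloud("top");b,W=cloud("side");print(env.observe()["ft_force"])
cv2.imwrite("pics/p6.png",np.hstack([cv2.convertScaleAbs(f(a,165,145,90,100,4),alpha=2),f(b,200,180,100,100,4)]))
E
python3 pad.py; python3 tr.py
```

```text
[ 0.24443644 -0.19457858 -0.14940049]
[0.61581892 0.2146506  0.12704118] [ 0.23359753 -0.54125622 -0.11570007] 14.2
pad n 123 z [0.073 0.076 0.078 0.079]
outer z [0.076 0.078]
(321, array([0.4905, 0.5172, 0.5468]), array([-0.057 ,  0.0105]))
(208, array([0.535 , 0.5632, 0.5904]), array([-0.0571,  0.0101]))
0.6382932176927744 0.13268150704690868 [-0.96721671 -0.47564827  0.61855647]
```

View pics/p6.png

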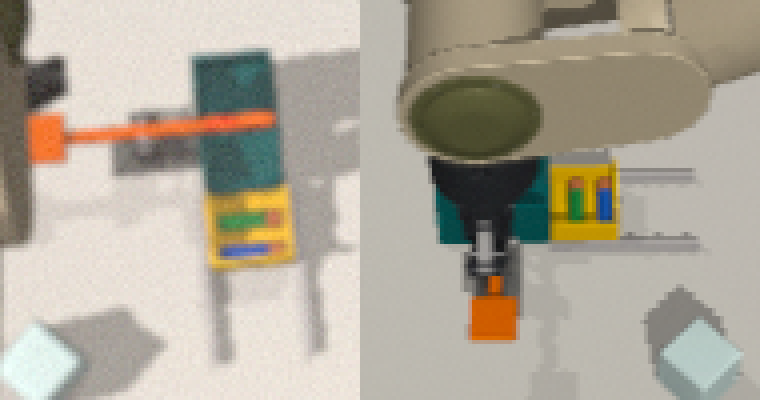

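The cells lie in the tray (green (240,220), blue (245,250) in the left view), the pad is back at 76 mm, the tray is home and the fingers are clear. Handing in.

```bash
python3 -c "
from rig import env
print(env.close_job())"
```

```text
the job is handed in; nothing more can be done
None
```

I handed the job in after about 14 s: the tray is home, both cells lie in it, and the lever pad is back at its rest height with the arm clear; no verdict came back. The fingertips really sat about 40 mm higher than the reported TCP height, so I set heights from the camera depth and contact forces.

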